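# Contact check of the reference modules at a clinic analyser

### The arm

A 6-joint arm with a two-finger parallel gripper is mounted at the origin on the work surface. World frame = base frame: x ahead of the robot, y to its left, z up, the work surface at z = 0. Lengths are in m, angles in rad, forces in N, time in s.
With the tool pointing down it reaches from about 0.225 to 0.875 m from the base axis. Payload 3.4 kg.
Tool frame: the origin (TCP) lies at the very end of the fingers, on their centre line; the grasp point (between the pads) lies 19 mm behind it (manip.hold_point_z is the distance from the TCP to the grasp point, in m); z points along the fingers, y is the line along which they close (so a half turn about z gives the same grasp; the last joint's range is limited). The gripper opens to 85 mm and grips with 20 to 120 N. Pads are 22 mm wide; open, the fingers measure 114 mm over their backs; the gripper's body (76 mm by 85 mm) begins 54 mm behind the grasp point. The pads swing forward as they close: fully open they stand 13 mm farther back than shut.
Start: joints at [-1.287, 0.276, 1.505, -0, 1.361, -0.121], TCP at [0.226, -0.529, 0.197] pointing down, gripper open.
Joint ranges: [-2.89, 2.89], [-0.75, 2.08], [0.22, 2.7], [-1.18, 4.32], [0.11, 2.71], [-2.7, 2.7]. Speed limits (rad/s): [2.57, 2.57, 3.14, 3.14, 3.14, 3.14].

### API

Orientations are given as a unit quaternion [w, x, y, z].
In Python, from rig import readout, viewer, order, manip gives the robot as it stands. The module is installed in compiled form; this text tells all that it offers.
- The arm moves only by the tool send_rows, never from a script. Its arguments are lists of equal length, an entry for each row: "xyz": the shift along the world's x, y, z in m, a list of three; "delta_rot": the turn, a rotation vector about the world's x, y, z in degrees, a list of three. In form: {"xyz": [[tx, ty, tz], ...], "delta_rot": [[wx, wy, wz], ...]}. A call has 1 to 12 rows; each row shifts and turns the commanded pose from where the row before left it; what a row does not reach is not made up. A row lasts 1/10 s, in which the tool goes at most 50 mm and 8.59 degrees, less where a joint would pass 70% of its speed; a pose out of reach is approached as far as the arm can. A call with a gripper value outside its range is refused whole. "gripper" is the finger opening in m, from 0 to 0.0854, set as the call begins (left out, the last holds). The fingers move at their own pace and stop on an object; "force" is the grip in N (left out, the last holds). Time passes only in rows, so rows that do not move let the fingers close. It gives the time, the measured TCP pose, the force, the opening and the grip force at its end, in the units of the state.
- readout.get_state(): the state, without advancing time (a new reading comes with each control period).
- viewer.get_image(name): name is "scene" or "side" or "wrist"; returns a dict with "color" (384x512x3 uint8, red, green, blue), "depth" (384x512 float32, m along the optical axis (not along the pixel's ray), 0 where there is no reading), "K" (3x3 intrinsics, pixels), "camera_from_world" (4x4, takes a point from world to camera coordinates). Camera axes: x right, y up, looking along -z (the intrinsics and any distortion apply to the point x, -y, -z); pixel columns grow to the right and rows downward; lengths in m; the calibration is good to about 2 mm. The wrist camera is an equidistant fisheye: a pixel r from the principal point sees the ray r / f radians off the axis. A picture is of the moment at which its call begins.
- order.sign_off(): hands the job in; it is judged then, once.
The state is a dict: "clock": time; "qpos": joint angles; "qd": joint speeds; "effort": joint torques, N m; "position": TCP position; "ee_rot": TCP orientation; "contact_force": force on the tool from outside, world axes, zero at the start; "moment": the same for the moment, N m; "width": finger opening in m; "gripper_force": force on a finger pad.
Only numpy, scipy, OpenCV 4.12 (cv2) and the standard library are available. Lean on these libraries where they do the work, as an engineer would, in place of code of your own. Each camera call takes 0.05 s, during which the arm holds its last target. There are 200 camera calls.

### The job

Raise the analyser's fold-down display to about 75 degrees from flat, take the spring probe from its stand, and touch its tip lightly for half a second on the brass zero contact of the console, then on the brass contact of every reference module on the mat, one after another from the shortest to the tallest. Hang the probe back upright in the fork of its stand with its collar resting on the tines, and leave the display up, the modules standing, and the canister, jar and tip box where they are.

Things in the scene. Friction and masses are not known exactly. Their poses are not given: they have to be found in the camera images.
- console: White desktop analyser console, fixed: 190 (x) x 260 (y) x 60 high. Origin: centre of its underside; its x points from its front (robot side) to its back, z up. Its display lies folded over the grey deck.
- display (a joint): Angle of the display about its hinge, rad: 0 = folded flat on the console, grows as the free front edge is raised, stop at 1.9. The hinge is stiff (about 0.9 N m of friction, so 5 to 8 N at the handle) and the display stays wherever it is left. The display is a slab 140 (hinge to front edge) x 212 wide x 12 thick, 0.45 kg, its screen on the underside; starts at 0 to 0.3 rad.
- display_hinge (a point): Point on the display's hinge axis, in the middle of its width; 60 mm behind the console's origin and 68 mm above the work surface. The axis runs along the console's y.
- display_handle (a point): Centre of the display's handle: a horizontal round bar of diameter 14, 40 long along the console's y, held 30 mm in front of the display's front edge by a stem 12 wide; 170 mm from the hinge axis. Its two flat ends can be pinched from above (40 mm apart) and it then pivots between the fingers as the display rises. About 72 mm above the work surface when the display is flat.
- zero_stud (a point): Centre of the top face of the zero contact: a brass disc of diameter 16, 2 mm proud of the console's deck, 62 mm above the work surface, 65 mm in front of and 55 mm to the right (-y) of the console's origin. It lies under the display when that is down. At a display angle of 75 degrees there is room above it for a gripper holding the probe upright.
- stand: Probe stand, fixed: base 100 x 90 x 12, a post at the back (its +x side) and a level two-tine fork, top at 115 mm, 8 thick. The slot between the tines is 24 wide (y) and open towards the stand's -x; it ends 16 mm behind (+x of) the seat and the tines reach 30 mm in front of it. Origin: centre of its underside.
- stand_seat (a point): Centre of the place in the fork where the probe's collar rests: 115 mm above the stand's origin, level with the top of the tines.
- probe: Loose spring-tipped contact probe, 130 g, hanging upright in the fork at the start. Origin: centre of the underside of its collar (black disc, diameter 44, 6 thick, above the origin). Above the collar a square handle 22 x 22, from 6 to 66 mm above the origin, sides along the probe's x and y; below it a round shaft of diameter 12 down to 75 mm below the origin, then the brass spring tip. z points up along the handle.
- probe_tip (a point): Lowest point of the probe's round brass tip (ball of diameter 6), on the probe's axis, 95 mm below the probe's origin when not pressed.
- plunger (a joint): How far the probe's tip is pushed in, m: 0 free to 0.010 fully in; 500 N/m spring (4 mm in is 2 N, fully in 5 N, after that it is rigid).
- mat: Thin black rubber mat, fixed, 210 (x) x 290 (y) x 2 thick, on which the modules stand. Origin: centre of its underside.
- wipes: Bystander: white round canister, diameter 84, 170 tall, loose. Origin: centre of its underside.
- reagent: Bystander: small amber jar, diameter 52, 85 tall, loose. Origin: centre of its underside.
- tipbox: Bystander: blue pipette-tip box 75 x 110 x 45, loose. Origin: centre of its underside.
- module1: Loose reference module, the shortest of the five kinds, 150 g or so: upright aluminium block 48 x 48 x 20 high with a brass contact disc on top. Origin: centre of its underside. May be absent.
- stud1 (a point): Centre of the top face of module1's contact: brass disc of diameter 16, 2 mm proud of the block's top (22 mm above the module's origin), 12 mm from the block's centre towards its +x side. The other half of the top bears a white label.
- module2: Loose reference module, the second shortest of the five kinds, 200 g or so: upright aluminium block 48 x 48 x 32 high with a brass contact disc on top. Origin: centre of its underside. May be absent.
- stud2 (a point): Centre of the top face of module2's contact: brass disc of diameter 16, 2 mm proud of the block's top (34 mm above the module's origin), 12 mm from the block's centre towards its +x side. The other half of the top bears a white label.
- module3: Loose reference module, the middle of the five kinds, 250 g or so: upright aluminium block 48 x 48 x 44 high with a brass contact disc on top. Origin: centre of its underside. May be absent.
- stud3 (a point): Centre of the top face of module3's contact: brass disc of diameter 16, 2 mm proud of the block's top (46 mm above the module's origin), 12 mm from the block's centre towards its +x side. The other half of the top bears a white label.
- module4: Loose reference module, the second tallest of the five kinds, 300 g or so: upright aluminium block 48 x 48 x 56 high with a brass contact disc on top. Origin: centre of its underside. May be absent.
- stud4 (a point): Centre of the top face of module4's contact: brass disc of diameter 16, 2 mm proud of the block's top (58 mm above the module's origin), 12 mm from the block's centre towards its +x side. The other half of the top bears a white label.
- module5: Loose reference module, the tallest of the five kinds, 350 g or so: upright aluminium block 48 x 48 x 68 high with a brass contact disc on top. Origin: centre of its underside. May be absent.
- stud5 (a point): Centre of the top face of module5's contact: brass disc of diameter 16, 2 mm proud of the block's top (70 mm above the module's origin), 12 mm from the block's centre towards its +x side. The other half of the top bears a white label.
There are look-alikes about, which are no part of the job. Leave any purple look-alike of the probe alone.

How it is judged:
On the way, in this order (a step that is already met when the one before it is completed fails the run):
1. the display is raised to about 75 degrees (67 to 83) and left still (value of joint display between 1.17 and 1.45 rad and velocity of joint display between -0.03 and 0.03 rad/s), for 0.5 s.
2. the probe's tip is pressed on the zero contact of the console, within 8 mm of its centre (contact force between probe and console above 0.4 N and distance between probe_tip and zero_stud below 0.008 m), for 0.2 s.
3. then the tip is pressed on the contact of module1, within 8 mm of its centre (modules from shortest to tallest) (contact force between probe and module1 above 0.4 N and distance between probe_tip and stud1 below 0.008 m), for 0.2 s.
4. then the tip is pressed on the contact of module2, within 8 mm of its centre (modules from shortest to tallest) (contact force between probe and module2 above 0.4 N and distance between probe_tip and stud2 below 0.008 m), for 0.2 s.
5. then the tip is pressed on the contact of module3, within 8 mm of its centre (modules from shortest to tallest) (contact force between probe and module3 above 0.4 N and distance between probe_tip and stud3 below 0.008 m), for 0.2 s.
6. then the tip is pressed on the contact of module4, within 8 mm of its centre (modules from shortest to tallest) (contact force between probe and module4 above 0.4 N and distance between probe_tip and stud4 below 0.008 m), for 0.2 s.
7. then the tip is pressed on the contact of module5, within 8 mm of its centre (modules from shortest to tallest) (contact force between probe and module5 above 0.4 N and distance between probe_tip and stud5 below 0.008 m), for 0.2 s.
At the end, for the whole second after the job is handed in: The display stands at 75 degrees (plus or minus 8), the probe hangs released, upright and still in the fork (origin within 15 mm of the seat, collar within 4 mm of the tines' height), and all modules stand upright (value of joint display between 1.17 and 1.45 rad and distance between probe and stand_seat below 0.015 m and z of probe in the frame of stand_seat between -0.004 and 0.004 m and angle between probe's own z axis and vertical below 0.1 rad and linear speed of probe below 0.02 m/s and angle between each of module1, module2, module3, module4, module5's own z axis and vertical below 0.15 rad); the robot touches nothing.
It fails at once if the probe is pressed hard (over 25 N) on the console or a module, instead of lightly against its spring (contact force between probe and console above 25 N or contact force between probe and module1 above 25 N or contact force between probe and module2 above 25 N or contact force between probe and module3 above 25 N or contact force between probe and module4 above 25 N or contact force between probe and module5 above 25 N).
It fails at once if a bystander (canister, jar or tip box) is pushed more than 30 mm (distance of any of wipes, reagent, tipbox from where it was at the start of the episode above 0.03 m).
Of module1, module2, module3, module4, module5 only 3 to 5 are there at a start; the rules pass over those that are not, and their reading is None.
At some moment in a run one of module1, module2, module3, module4, module5 may be knocked a few centimetres aside while the robot is not near it.
It also fails if it takes over 200 s, if anything falls off the work surface, if the arm or the gripper's body presses on something with over 40 N, if the wrist force passes 120 N, or if a joint passes its speed limit or range.

## Working session

There is one attempt and no reset: what is moved stays moved. The work goes in short steps, Python scripts to look and compute and a tool call to move; the robot and the scene stay as the last step left them, time stands still between calls to the robot, and variables do not carry over. Pictures are saved under pics/ and viewed, at most 16 in all, crops included, and the job is handed in when it is done.

Besides the shell and the picture viewer there is one more tool, called after "Request:" by a JSON object that holds its "api" and its "payload". send_rows: Moves the arm, as the interface text tells. Its arguments: {"type":"object","properties":{"xyz":{"type":"array"},"delta_rot":{"type":"array"},"gripper":{"type":"number"},"force":{"type":"number"}},"required":["xyz","delta_rot"]}

```bash
mkdir -p pics; cat > h.py <<'E'
import numpy as np, cv2
from rig import readout, viewer, order, manip
def grab(n,tag):
    d=viewer.get_image(n); np.savez(f'pics/{tag}.npz',**d)
    cv2.imwrite(f'pics/{tag}.png',d['color'][:,:,::-1]); return d
def load(tag): return dict(np.load(f'pics/{tag}.npz'))
def cloud(d):
    K=d['K'];h,w=d['depth'].shape;u,v=np.meshgrid(np.arange(w),np.arange(h));z=d['depth']
    c=np.stack([(u-K[0,2])/K[0,0]*z,-(v-K[1,2])/K[1,1]*z,-z],-1)
    T=np.linalg.inv(d['camera_from_world']); p=c@T[:3,:3].T+T[:3,3]; p[z==0]=np.nan; return p
def proj(d,P):
    T=d['camera_from_world'];K=d['K'];c=T[:3,:3]@np.array(P)+T[:3,3]
    return K[0,2]+K[0,0]*c[0]/-c[2],K[1,2]+K[1,1]*-c[1]/-c[2]
E
python3 - <<'E'
from h import *
a=grab('scene','sc0');b=grab('side','si0');w=grab('wrist','wr0')
import numpy as np
print(a['K'],a['camera_from_world'],b['camera_from_world'],w['K'],w['camera_from_world'])
im=np.vstack([np.hstack([a['color'],b['color']])]);
cv2.imwrite('pics/both0.png',cv2.resize(im[:,:,::-1],(800,300)))
print(readout.get_state())
E
```

```text
[[384.01800999   0.         251.55415432]
 [  0.         384.01800999 189.80751541]
 [  0.           0.           1.        ]] [[ 0.35603825  0.93427549 -0.01913318 -0.19346693]
 [-0.70298638  0.28127484  0.65321866  0.32912144]
 [ 0.61566786 -0.21912047  0.75692754 -1.68160474]
 [ 0.          0.          0.          1.        ]] [[-0.76765896 -0.64080732  0.0081051   0.41966558]
 [ 0.49289748 -0.58229212  0.64651989 -0.33824293]
 [-0.40957514  0.50030177  0.76285408 -1.07407705]
 [ 0.          0.          0.          1.        ]] [[297.31863964   0.         258.32257895]
 [  0.         297.31863964 191.82227014]
 [  0.           0.           1.        ]] [[ 0.39368472 -0.91924349 -0.00193376 -0.57431871]
 [ 0.8727151   0.37441714 -0.31333713  0.04061239]
 [ 0.28875715  0.12166841  0.94963999 -0.3805632 ]
 [ 0.          0.          0.          1.        ]]
{'clock': 0.15, 'qpos': array([-1.28697961e+00,  2.76430006e-01,  1.50583430e+00,  2.40228745e-05,
        1.36068932e+00, -1.20992252e-01]), 'qd': array([ 0.0010863 , -0.00058548, -0.00496303,  0.0005569 , -0.00121358,
        0.00014939]), 'effort': array([ 1.28447329e-03, -4.17145836e+01, -2.46034706e+01, -1.52097273e-04,
        7.54547917e-03, -2.12225996e-05]), 'position': array([ 0.22634525, -0.52810416,  0.1960529 ]), 'ee_rot': array([-6.79187631e-04,  9.79586326e-01,  2.01022800e-01, -4.36320538e-05]), 'contact_force': array([ 0.10822758, -0.12641441,  0.16667975]), 'moment': array([-0.02965976,  0.04193791,  0.03756856]), 'gripper_force': 0.0, 'width': 0.08556562289665888}
```

View pics/sc0.png

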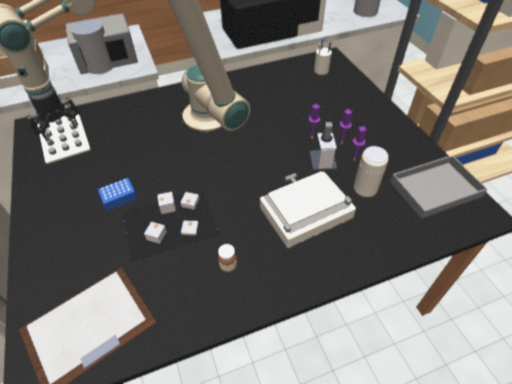

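View pics/si0.png

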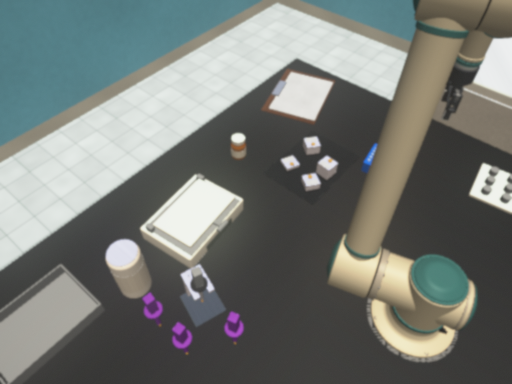

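The scene view shows the console at (307,205) with its handle at (292,178). The stand with the dark probe is at (326,150), and there are purple look-alikes at (315,113), (346,120) and (360,136). Four modules stand on the mat at (166,202), (190,200), (155,232) and (190,228), with the tip box at (116,192), the jar at (227,257) and the canister at (371,170). The side view agrees. The probe candidates are the dark one in the stand and the three purple ones, and I choose the dark one.

```bash
python3 - <<'E'
from h import *
a=load('sc0');b=load('si0')
pa,pb=cloud(a),cloud(b)
for n,p,uv in [('scene',pa,dict(probe_top=(327,128),handle=(292,178),m1=(166,198),m2=(190,198),m3=(155,229),m4=(190,226),wipes=(374,155),tip=(116,187),jar=(227,250),disp=(307,200),table=(250,150))),('side',pb,dict(probe=(197,276),m=(312,142)))]:
    for k,(u,v) in uv.items(): print(n,k,np.round(p[v,u],3))
# ortho maps
S=500; x0,y0=0.05,-0.75   # 2mm/px : x 0.15..1.05
def ortho(ps,cs,x0,x1,y0,y1,s):
    h,w=int((x1-x0)/s),int((y1-y0)/s); Z=np.full((h,w),-1.);C=np.zeros((h,w,3),np.uint8)
    for p,c in zip(ps,cs):
        q=p.reshape(-1,3);cc=c.reshape(-1,3);ok=np.isfinite(q[:,0])&(q[:,2]<.3)
        q=q[ok];cc=cc[ok];i=((x1-q[:,0])/s).astype(int);j=((y1-q[:,1])/s).astype(int)
        m=(i>=0)&(j>=0)&(i<h)&(j<w)
        o=np.argsort(q[m,2]);i,j,cc,z=i[m][o],j[m][o],cc[m][o],q[m,2][o]
        g=z>Z[i,j]-.003;Z[i[g],j[g]]=z[g];C[i[g],j[g]]=cc[g]
    return Z,C
# brass and purple masks
for n,im,p in (('sc',a,pa),('si',b,pb)):
    hsv=cv2.cvtColor(im['color'],cv2.COLOR_RGB2HSV)
    br=cv2.inRange(hsv,(8,60,90),(28,255,255))
    cnt,lab,st,ce=cv2.connectedComponentsWithStats(br)
    for k in range(1,cnt):
        if 4<st[k,4]<120:
            u,v=ce[k];P=np.nanmedian(p[lab==k],0)
            if .2<P[0]<.9 and -.1<P[2]<.12: print(n,'brass',np.round(ce[k],1),st[k,4],np.round(P,3))
Z,C=ortho([pa,pb],[a['color'],b['color']],.1,.9,-.5,.7,.002)
np.savez('pics/ortho.npz',Z=Z,C=C)
def crop(im,u,v,r,s=5): 
    return cv2.resize(im['color'][v-r:v+r,u-r:u+r,::-1],None,fx=s,fy=s,interpolation=cv2.INTER_CUBIC)
cv2.imwrite('pics/crops.png',np.vstack([np.hstack([crop(a,175,215,30),crop(a,327,145,30)]),np.hstack([crop(b,312,163,30),crop(b,200,285,30)])]))
E
```

```text
scene probe_top [0.446 0.324 0.169]
scene handle [0.546 0.149 0.082]
scene m1 [ 0.455 -0.274  0.061]
scene m2 [ 0.462 -0.196  0.035]
scene m3 [ 0.557 -0.335  0.048]
scene m4 [ 0.569 -0.226  0.023]
scene wipes [0.626 0.4   0.172]
scene tip [ 0.333 -0.426  0.054]
scene jar [ 0.74  -0.15   0.087]
scene disp [0.653 0.153 0.082]
scene table [0.283 0.093 0.003]
side probe [0.433 0.339 0.18 ]
side m [ 0.553 -0.333  0.049]
sc brass [311.5 137. ] 6 [0.308 0.352 0.004]
sc brass [161.2 198.6] 5 [ 0.451 -0.29   0.061]
sc brass [188.  200.5] 6 [ 0.473 -0.206  0.037]
sc brass [189.7 222.9] 9 [ 0.559 -0.224  0.026]
sc brass [155.7 225.9] 9 [ 0.546 -0.33   0.05 ]
sc brass [227.5 260.8] 102 [ 0.759 -0.157  0.057]
sc brass [229.5 270.3] 10 [ 0.763 -0.156  0.009]
si brass [318.   76.4] 7 [ 0.791 -0.733  0.004]
si brass [326.5  78.5] 8 [ 0.754 -0.745  0.004]
si brass [333.2  80.4] 5 [ 0.721 -0.749  0.006]
si brass [238.1 147. ] 115 [ 0.725 -0.137  0.056]
si brass [313.  143.5] 6 [ 0.546 -0.33   0.048]
si brass [238.  157.5] 27 [ 0.726 -0.134  0.01 ]
si brass [329.8 160. ] 10 [ 0.453 -0.288  0.061]
si brass [291.3 163.6] 7 [ 0.559 -0.221  0.025]
si brass [309.5 175.8] 11 [ 0.474 -0.204  0.037]
si brass [159.6 325.2] 5 [0.487 0.445 0.008]
si brass [234.8 342.8] 6 [0.308 0.355 0.001]
si brass [186.6 353.1] 7 [0.383 0.45  0.002]
```

View pics/crops.png

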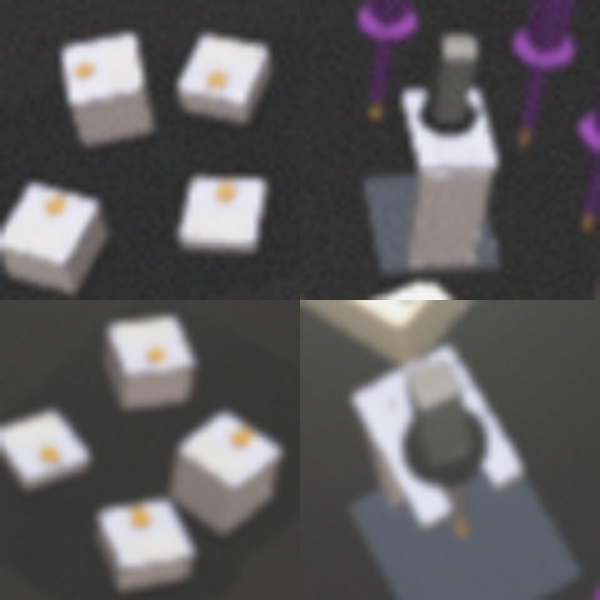

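The crops confirm the dark probe in the white fork, with its brass tip below. They also show the four modules with brass studs. By height these are modules 1 to 4; module 5 is absent.

```bash
python3 - <<'E'
from h import *
a=load('sc0');b=load('si0')
Q=np.vstack([np.c_[cloud(d).reshape(-1,3),cv2.cvtColor(d['color'],cv2.COLOR_RGB2HSV).reshape(-1,3),np.full(d['depth'].size,i)] for i,d in enumerate((a,b))])
Q=Q[np.isfinite(Q[:,0])]
def sel(x,y,z,s=(0,256),v=(0,256)): 
    m=np.ones(len(Q),bool)
    for k,r in ((0,x),(1,y),(2,z),(4,s),(5,v)): m&=(Q[:,k]>=r[0])&(Q[:,k]<r[1])
    return Q[m]
def rect(n,q):
    for i in (0,1,2):
        r=q if i==2 else q[q[:,6]==i]
        if len(r)>5:
            R=cv2.minAreaRect((r[:,:2]*1000).astype(np.float32)); print(n,('sc','si','both')[i],len(r),np.round(R[0],1),np.round(R[1],1),round(R[2],1),'z',np.round(np.percentile(r[:,2],[5,50,95]),3))
st=((.35,.52),(.25,.42))
rect('handle top',sel(*st,(.172,.19),s=(0,60)))
rect('handle',sel(*st,(.13,.19),s=(0,90)))
rect('fork white',sel(*st,(.108,.122),s=(0,60),v=(150,256)))
rect('base',sel(*st,(.008,.016)))
co=((.5,.85),(-.02,.35))
rect('disp',sel(*co,(.07,.13),v=(170,256)))
rect('deck',sel(*co,(.055,.068)))
rect('bar',sel((.5,.58),(.09,.2),(.06,.12)))
rect('disp all',sel(*co,(.05,.13)))
q=sel(*co,(.073,.15),v=(170,256)); A=np.c_[q[:,:2],np.ones(len(q))]; print(np.linalg.lstsq(A,q[:,2],rcond=None)[0], len(q))
rect('wipes',sel((.55,.75),(.3,.5),(.15,.2)));rect('tip',sel((.25,.42),(-.52,-.36),(.03,.07)))
rect('console base',sel(*co,(.01,.06)))
for i,z in enumerate((.024,.036,.048,.060)): 
    rect('mod%d'%(i+1),sel(*[((.53,.63),(-.27,-.18)),((.43,.52),(-.25,-.15)),((.52,.61),(-.39,-.28)),((.41,.51),(-.33,-.24))][i],(z-.006,z+.006),v=(150,256)))
E
```

```text
handle top sc 41 [441.  329.7] [21.7 24.3] 65.6 z [0.173 0.181 0.184]
handle top si 96 [442.7 332.3] [21.5 22.5] 69.9 z [0.174 0.18  0.183]
handle top both 137 [441.5 331.2] [24.3 24. ] 70.6 z [0.174 0.18  0.183]
handle sc 107 [442.3 329.6] [22.  26.6] 69.8 z [0.136 0.166 0.183]
handle si 186 [442.7 332.5] [22.  22.5] 70.3 z [0.134 0.174 0.183]
handle both 293 [442.9 331. ] [24.9 26.6] 69.7 z [0.135 0.17  0.183]
fork white sc 161 [451.8 327. ] [54.5 86.2] 70.7 z [0.111 0.116 0.119]
fork white si 299 [453.3 328.8] [54.  82.4] 71.4 z [0.112 0.115 0.118]
fork white both 460 [451.9 328. ] [56.4 86.3] 71.4 z [0.111 0.115 0.119]
base sc 188 [440.4 317.1] [146.5 101.1] 63.9 z [0.009 0.013 0.015]
base si 911 [442.3 332.5] [89.4 99.2] 71.4 z [0.009 0.012 0.015]
base both 1099 [439.4 320.4] [148.1 101.7] 71.2 z [0.009 0.012 0.015]
disp sc 2264 [630.5 156.8] [169.1 237.5] 6.4 z [0.077 0.081 0.085]
disp si 2880 [625.6 161. ] [185.5 240.5] 6.3 z [0.076 0.08  0.084]
disp both 5144 [625.8 159.5] [185.5 243.7] 6.3 z [0.076 0.081 0.085]
deck sc 1191 [646.8 158.3] [187.8 261.7] 5.7 z [0.056 0.06  0.06
[... 1336 characters left out ...]
 z [0.019 0.022 0.026]
mod1 both 318 [ 569.2 -228.5] [49.6 53.8] 67.3 z [0.019 0.023 0.026]
mod2 sc 157 [ 463.1 -199.2] [47.7 51. ] 53.1 z [0.032 0.035 0.039]
mod2 si 166 [ 463.  -197.6] [48.9 51.1] 54.0 z [0.031 0.034 0.038]
mod2 both 323 [ 463.2 -198.3] [49.6 52.2] 54.0 z [0.031 0.035 0.039]
mod3 sc 195 [ 555.1 -339. ] [51.5 49.8] 51.1 z [0.043 0.047 0.051]
mod3 si 129 [ 555.4 -335.3] [48.5 49.8] 51.9 z [0.043 0.046 0.05 ]
mod3 both 324 [ 554.7 -337.8] [53.2 52. ] 51.4 z [0.043 0.047 0.051]
mod4 sc 168 [ 451.2 -277.4] [47.8 53.3] 80.0 z [0.055 0.059 0.063]
mod4 si 157 [ 452.7 -274.3] [50.4 48.4] 81.7 z [0.054 0.058 0.062]
mod4 both 325 [ 450.9 -275.3] [51.9 53. ] 83.9 z [0.055 0.059 0.063]
```

Request:
{"api": "send_rows", "payload": {"xyz": [[0.0155, 0.0338, 0.01], [0.0155, 0.0338, 0.01], [0.0155, 0.0338, 0.01], [0.0155, 0.0338, 0.01], [0.0155, 0.0338, 0.01], [0.0155, 0.0338, 0], [0.0155, 0.0338, 0], [0.0155, 0.0338, 0], [0.0155, 0.0338, 0], [0.0155, 0.0338, 0], [0.0155, 0.0338, 0], [0.0155, 0.0338, 0]], "delta_rot": [[0, 0, -0.85], [0, 0, -0.85], [0, 0, -0.85], [0, 0, -0.85], [0, 0, -0.85], [0, 0, -0.85], [0, 0, -0.85], [0, 0, -0.85], [0, 0, -0.85], [0, 0, -0.85], [0, 0, -0.85], [0, 0, -0.85]], "gripper": 0.085}}

```text
clock: 1.35
position: [0.4127, -0.1214, 0.2466]
ee_rot: [0.0, 0.994, 0.113, -0.0]
contact_force: [0.9, -0.2, -0.4]
width: 0.0849
gripper_force: 0.0
```

Request:
{"api": "send_rows", "payload": {"xyz": [[0.0155, 0.0338, 0], [0.0155, 0.0338, 0], [0.0155, 0.0338, 0], [0.0155, 0.0338, 0], [0.0155, 0.0338, 0], [0.0155, 0.0338, -0.01], [0.0155, 0.0338, -0.01], [0.0155, 0.0338, -0.01], [0, 0, 0], [0, 0, 0], [0, 0, 0]], "delta_rot": [[0, 0, -0.85], [0, 0, -0.85], [0, 0, -0.85], [0, 0, -0.85], [0, 0, -0.85], [0, 0, -0.85], [0, 0, -0.85], [0, 0, -0.85], [0, 0, 0], [0, 0, 0], [0, 0, 0]]}}

```text
clock: 2.45
position: [0.5361, 0.1466, 0.2168]
ee_rot: [0.0, 0.999, 0.054, -0.0]
contact_force: [0.5, 0.3, 0.1]
width: 0.0853
gripper_force: 0.0
```

```bash
cat >> h.py <<'E'
def wray(d,u,v,z):
    "fisheye pixel -> world point on plane z"
    K=d['K'];x=(u-K[0,2])/K[0,0];y=(v-K[1,2])/K[1,1];r=np.hypot(x,y)+1e-9
    c=np.array([np.sin(r)*x/r,-np.sin(r)*y/r,-np.cos(r)]);T=np.linalg.inv(d['camera_from_world'])
    w=T[:3,:3]@c;o=T[:3,3];return o+w*(z-o[2])/w[2]
def wproj(d,P):
    T=d['camera_from_world'];K=d['K'];c=T[:3,:3]@np.array(P)+T[:3,3]
    t=np.arctan2(np.hypot(c[0],c[1]),-c[2]);n=np.hypot(c[0],c[1])+1e-9
    return K[0,2]+K[0,0]*t*c[0]/n,K[1,2]-K[1,1]*t*c[1]/n
E
python3 - <<'E'
from h import *
d=grab('wrist','wr1');s=readout.get_state();print(s['position'],s['ee_rot'],s['clock'])
print('handle pred',wproj(d,(.536,.148,.077)))
E
```

```text
[0.53617449 0.14642875 0.21712353] [2.81466717e-04 9.98564656e-01 5.35587113e-02 1.10118603e-04] 2.5
handle pred (np.float64(256.83896120588236), np.float64(170.93932285264447))
```

View pics/wr1.png

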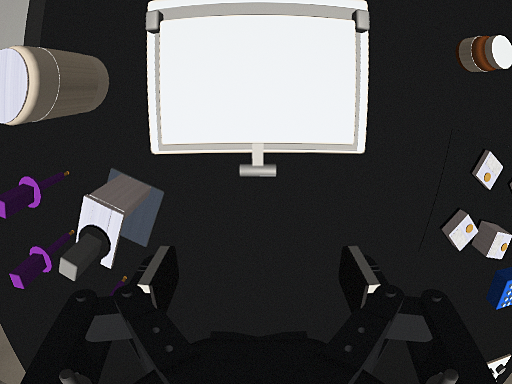

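The wrist view shows the handle bar at (258,170), within about 1 px of the prediction. The black probe is at (95,245) in its stand, with the purple ones to its left. Next I descend and pinch.

Request:
{"api": "send_rows", "payload": {"xyz": [[0, 0, -0.03], [0, 0, -0.03], [0, 0, -0.03], [0, 0, -0.03], [0, 0, -0.02], [0, 0, -0.013], [0, 0, 0]], "delta_rot": [[0, 0, 0], [0, 0, 0], [0, 0, 0], [0, 0, 0], [0, 0, 0], [0, 0, 0], [0, 0, 0]]}}

```text
clock: 3.2
position: [0.5348, 0.146, 0.0625]
ee_rot: [0.0, 0.999, 0.053, -0.002]
contact_force: [-0.5, 0.7, 0.5]
width: 0.0849
gripper_force: 0.0
```

Request:
{"api": "send_rows", "payload": {"xyz": [[0, 0, 0], [0, 0, 0], [0, 0, 0], [0, 0, 0], [0, 0, 0], [0, 0, 0], [0, 0, 0], [0, 0, 0]], "delta_rot": [[0, 0, 0], [0, 0, 0], [0, 0, 0], [0, 0, 0], [0, 0, 0], [0, 0, 0], [0, 0, 0], [0, 0, 0]], "gripper": 0.02, "force": 60}}

```text
clock: 4.0
position: [0.5364, 0.1475, 0.0637]
ee_rot: [0.0, 0.999, 0.054, -0.0]
contact_force: [-0.3, 0.4, -0.6]
width: 0.0198
gripper_force: 0.0
```

```bash
python3 - <<'E'
import numpy as np
# arc rows: hinge relative, bar 170 at phi (phi0 ~0.03+0.024)
ex=np.array([.994,.108]);ph=np.linspace(.05,.024+1.31,25)
dx=-.17*np.diff(np.cos(ph));dz=.17*np.diff(np.sin(ph))
for i in range(24): print([round(dx[i]*ex[0],4),round(dx[i]*ex[1],4),round(dz[i],4)],end=', ')
E
```

```text
[np.float64(0.0007), np.float64(0.0001), np.float64(0.0091)], [np.float64(0.0012), np.float64(0.0001), np.float64(0.009)], [np.float64(0.0017), np.float64(0.0002), np.float64(0.0089)], [np.float64(0.0021), np.float64(0.0002), np.float64(0.0088)], [np.float64(0.0026), np.float64(0.0003), np.float64(0.0087)], [np.float64(0.0031), np.float64(0.0003), np.float64(0.0086)], [np.float64(0.0035), np.float64(0.0004), np.float64(0.0084)], [np.float64(0.0039), np.float64(0.0004), np.float64(0.0082)], [np.float64(0.0044), np.float64(0.0005), np.float64(0.008)], [np.float64(0.0048), np.float64(0.0005), np.float64(0.0077)], [np.float64(0.0052), np.float64(0.0006), np.float64(0.0074)], [np.float64(0.0056), np.float64(0.0006), np.float64(0.0072)], [np.float64(0.006), np.float64(0.0006), np.float64(0.0068)], [np.float64(0.0063), np.float64(0.0007), np.float64(0.0065)], [np.float64(0.0066), np.float64(0.0007), np.float64(0.0062)], [np.float64(0.007), np.float64(0.0008), np.float64(0.0058)], [np.float64(0.0073), np.float64(0.0008), np.float64(0.0054)], [np.float64(0.0075), np.float64(0.0008), np.float64(0.005)], [np.float64(0.0078), np.float64(0.0008), np.float64(0.0046)], [np.float64(0.008), np.float64(0.0009), np.float64(0.0042)], [np.float64(0.0082), np.float64(0.0009), np.float64(0.0037)], [np.float64(0.0084), np.float64(0.0009), np.float64(0.0033)], [np.float64(0.0086), np.float64(0.0009), np.float64(0.0028)], [np.float64(0.0087), np.float64(0.0009), np.float64(0.0024)],
```

The fingers closed on nothing, so I look.

```bash
python3 - <<'E'
from h import *
w=grab('wrist','wr2');d=grab('side','si2')
c=lambda im,y0,y1,x0,x1,s:cv2.resize(im['color'][y0:y1,x0:x1,::-1],(400,400),interpolation=cv2.INTER_CUBIC)
cv2.imwrite('pics/c2.png',np.hstack([c(w,130,290,178,338,3),c(d,150,270,140,260,3)]))
P=cloud(w)
E
```

```text
(no output)
```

View pics/c2.png

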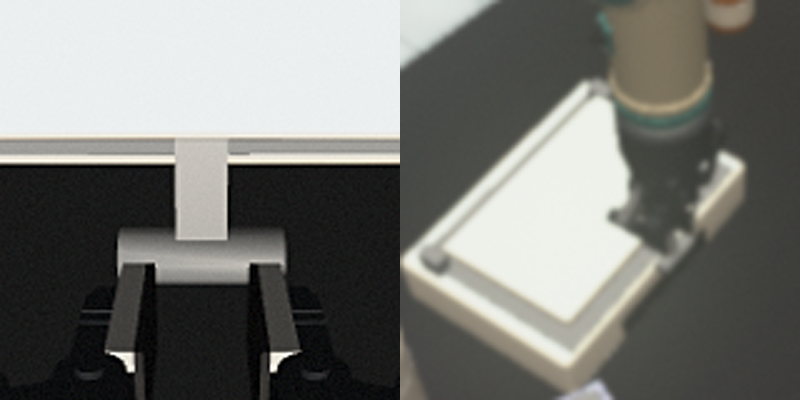

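```bash
python3 - <<'E'
from h import *
w=load('wr2');s=readout.get_state();p=s['position'];print(p,s['contact_force'])
f=lambda P:[round(x,1) for x in wproj(w,P)]
print('tcp',f(p),'tips',f(p+[-.001,.01,0]),f(p-[-.001,.01,0]),'bar .536 .077',f((.536,.148,.077)))
ex=np.array([.994,.108,0])
for x in (0,.005,.010,.015): print(x,f(np.array([.536,.148,.077])+x*ex))
# bar seen: crop y 228..283 -> row 130+y*.4
print('bar rows',130+228*.4,130+283*.4, 'front edge slab/console rows',130+137*.4,130+163*.4)
# depth: check
D=w['depth'];print(D[225:245:4,245],D[222:260:4,258])
T=np.linalg.inv(w['camera_from_world']);K=w['K']
for u,v in ((258,225),(250,235),(270,235),(258,240),(258,205),(258,215)):
    z=D[v,u];x=(u-K[0,2])/K[0,0];y=(v-K[1,2])/K[1,1];r=np.hypot(x,y);c=np.array([np.tan(r)*x/r*z,-np.tan(r)*y/r*z,-z,1]);print(u,v,np.round(T@c,4))
E
```

```text
[0.53641284 0.14747036 0.0636592 ] [-0.31302522 -0.03755018  0.18190904]
tcp [np.float64(258.0), np.float64(224.0)] tips [np.float64(242.6), np.float64(223.9)] [np.float64(273.4), np.float64(224.1)] bar .536 .077 [np.float64(257.0), np.float64(233.6)]
0 [np.float64(257.0), np.float64(233.6)]
0.005 [np.float64(257.0), np.float64(226.2)]
0.01 [np.float64(257.0), np.float64(218.6)]
0.015 [np.float64(257.0), np.float64(210.9)]
bar rows 221.2 243.2 front edge slab/console rows 184.8 195.2
[0.17435546 0.17376375 0.1729214  0.17505848 0.17708023] [0.17414995 0.17377296 0.17287076 0.17379302 0.17494202 0.17661819
 0.27021018 0.270522   0.2727439  0.27455866]
258 225 [0.5431 0.1482 0.0798 1.    ]
250 235 [0.5382 0.1524 0.0843 1.    ]
270 235 [0.5394 0.1407 0.0841 1.    ]
258 240 [0.535  0.1473 0.0835 1.    ]
258 205 [0.556  0.1496 0.0805 1.    ]
258 215 [0.5502 0.1489 0.0813 1.    ]
```

```bash
python3 - <<'E'
from h import *
s=readout.get_state();print(manip.hold_point_z)
for tag in('wr2','wr1'):
    w=load(tag);D=w['depth'];T=np.linalg.inv(w['camera_from_world']);K=w['K']
    print(tag)
    for u,v in (((236,240),(236,250),(230,265),(228,275),(225,280),(287,250),(290,265),(215,255)) if tag=='wr2' else ((165,250),(160,265),(150,285),(170,255),(365,265),(140,289))):
        z=D[v,u];x=(u-K[0,2])/K[0,0];y=(v-K[1,2])/K[1,1];r=np.hypot(x,y);c=np.array([np.tan(r)*x/r*z,-np.tan(r)*y/r*z,-z,1]);print(u,v,round(float(z),3),np.round(T@c,4)[:3])
E
```

```text
0.0187
wr2
236 240 0.149 [0.546  0.1596 0.1071]
236 250 0.139 [0.5461 0.1589 0.1174]
230 265 0.126 [0.5463 0.1606 0.1314]
228 275 0.122 [0.5438 0.161  0.1356]
225 280 0.114 [0.5463 0.1617 0.1431]
287 250 0.139 [0.5487 0.1349 0.1175]
290 265 0.127 [0.5484 0.1346 0.1304]
215 255 0.142 [0.5408 0.169  0.1154]
wr1
165 250 0.137 [0.5423 0.1924 0.2727]
160 265 0.124 [0.5423 0.1909 0.2861]
150 285 0.11 [0.5421 0.1908 0.3012]
170 255 0.136 [0.5405 0.1896 0.2738]
365 265 0.124 [0.5521 0.1005 0.2866]
140 289 0.105 [0.5431 0.1933 0.3061]
```

The depth image shows the fingertips really end at about z = 0.103 while the TCP reads 0.064. So the tips sit about 39 mm behind the reported TCP, and the fingers closed above the bar. I will open, go 43 mm lower and pinch again.

Request:
{"api": "send_rows", "payload": {"xyz": [[0, 0, 0], [0, 0, 0], [0, 0, 0], [0, 0, 0], [0, 0, 0], [0, 0, 0], [0, 0, -0.01], [0, 0, -0.01], [0, 0, -0.01], [0.0015, 0, -0.01], [0, 0, -0.003], [0, 0, 0]], "delta_rot": [[0, 0, 0], [0, 0, 0], [0, 0, 0], [0, 0, 0], [0, 0, 0], [0, 0, 0], [0, 0, 0], [0, 0, 0], [0, 0, 0], [0, 0, 0], [0, 0, 0], [0, 0, 0]], "gripper": 0.085}}

```text
clock: 5.3
position: [0.5374, 0.1473, 0.0197]
ee_rot: [0.0, 0.999, 0.054, -0.001]
contact_force: [-0.3, 0.1, 0.6]
width: 0.0847
gripper_force: 0.0
```

Request:
{"api": "send_rows", "payload": {"xyz": [[0, 0, 0], [0, 0, 0], [0, 0, 0], [0, 0, 0], [0, 0, 0], [0, 0, 0], [0, 0, 0], [0, 0, 0]], "delta_rot": [[0, 0, 0], [0, 0, 0], [0, 0, 0], [0, 0, 0], [0, 0, 0], [0, 0, 0], [0, 0, 0], [0, 0, 0]], "gripper": 0.02, "force": 60}}

```text
clock: 6.1
position: [0.5382, 0.1478, 0.0211]
ee_rot: [-0.0, 0.999, 0.054, 0.0]
contact_force: [-0.3, 2.8, 3.2]
width: 0.0388
gripper_force: 60.2
```

Request:
{"api": "send_rows", "payload": {"xyz": [[0.0007, 0.0001, 0.0091], [0.0012, 0.0001, 0.009], [0.0017, 0.0002, 0.0089], [0.0021, 0.0002, 0.0088], [0.0026, 0.0003, 0.0087], [0.0031, 0.0003, 0.0086], [0.0035, 0.0004, 0.0084], [0.0039, 0.0004, 0.0082], [0.0044, 0.0005, 0.008], [0.0048, 0.0005, 0.0077], [0.0052, 0.0006, 0.0074], [0.0056, 0.0006, 0.0072]], "delta_rot": [[0, 0, 0], [0, 0, 0], [0, 0, 0], [0, 0, 0], [0, 0, 0], [0, 0, 0], [0, 0, 0], [0, 0, 0], [0, 0, 0], [0, 0, 0], [0, 0, 0], [0, 0, 0]]}}

```text
clock: 7.3
position: [0.5754, 0.1519, 0.1209]
ee_rot: [-0.0, 0.999, 0.054, -0.002]
contact_force: [-2.5, 4.5, -11.3]
width: 0.0385
gripper_force: 61.4
```

Request:
{"api": "send_rows", "payload": {"xyz": [[0.006, 0.0006, 0.0068], [0.0063, 0.0007, 0.0065], [0.0066, 0.0007, 0.0062], [0.007, 0.0008, 0.0058], [0.0073, 0.0008, 0.0054], [0.0075, 0.0008, 0.005], [0.0078, 0.0008, 0.0046], [0.008, 0.0009, 0.0042], [0.0082, 0.0009, 0.0037], [0.0084, 0.0009, 0.0033], [0.0086, 0.0009, 0.0028], [0.0087, 0.0009, 0.0024]], "delta_rot": [[0, 0, 0], [0, 0, 0], [0, 0, 0], [0, 0, 0], [0, 0, 0], [0, 0, 0], [0, 0, 0], [0, 0, 0], [0, 0, 0], [0, 0, 0], [0, 0, 0], [0, 0, 0]]}}

```text
clock: 8.5
position: [0.6631, 0.1616, 0.1781]
ee_rot: [-0.0, 0.999, 0.054, -0.004]
contact_force: [-8.3, 4.0, -4.0]
width: 0.0381
gripper_force: 60.8
```

Request:
{"api": "send_rows", "payload": {"xyz": [[0, 0, 0], [0, 0, 0], [0, 0, 0]], "delta_rot": [[0, 0, 0], [0, 0, 0], [0, 0, 0]]}}

```text
clock: 8.8
position: [0.6653, 0.1618, 0.1786]
ee_rot: [-0.0, 0.999, 0.054, -0.002]
contact_force: [-4.0, 4.1, -4.7]
width: 0.0386
gripper_force: 61.1
```

```bash
python3 - <<'E'
from h import *
for n in('scene','side'):
    d=grab(n,n+'3');q=cloud(d).reshape(-1,3);q=q[np.isfinite(q[:,0])]
    ex=np.array([.994,.108]);h=np.array([.7051,.1665])
    a=(q[:,:2]-h)@ex; b=(q[:,:2]-h)@np.array([-.108,.994])
    m=(abs(b)<.1)&(abs(b)>.06)&(a>-.15)&(a<.02)&(q[:,2]>.11)&(q[:,2]<.21)
    if m.sum()>20:
        k=np.polyfit(q[m,2],a[m],1);print(n,m.sum(),'angle',90+np.degrees(np.arctan(k[0])), k)
print(readout.get_state()['contact_force'])
E
```

```text
scene 659 angle 71.26015721494532 [-0.33925657  0.03349275]
side 343 angle 76.39350181881423 [-0.24204552  0.00865399]
[-4.27785109  4.46449785 -4.4273566 ]
```

View pics/scene3.png

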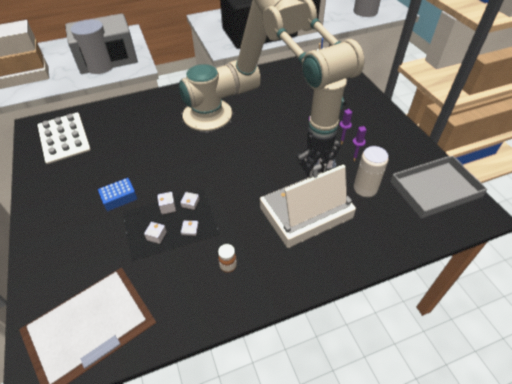

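The display is up at about 74°. I release it, rise and move above the probe.

Request:
{"api": "send_rows", "payload": {"xyz": [[0, 0, 0], [0, 0, 0], [0, 0, 0], [0, 0, 0], [0, 0, 0], [0, 0, 0], [0, 0, 0.01], [0, 0, 0.02], [0, 0, 0.03], [0, 0, 0.03]], "delta_rot": [[0, 0, 0], [0, 0, 0], [0, 0, 0], [0, 0, 0], [0, 0, 0], [0, 0, 0], [0, 0, 0], [0, 0, 0], [0, 0, 0], [0, 0, 0]], "gripper": 0.085}}

```text
clock: 9.9
position: [0.667, 0.1613, 0.2688]
ee_rot: [0.0, 0.999, 0.054, -0.0]
contact_force: [0.1, 0.1, 0.5]
width: 0.0851
gripper_force: 0.0
```

Request:
{"api": "send_rows", "payload": {"xyz": [[-0.0279, 0.0211, 0], [-0.0279, 0.0211, 0], [-0.0279, 0.0211, 0], [-0.0279, 0.0211, 0], [-0.0279, 0.0211, -0.01], [-0.0279, 0.0211, -0.01], [-0.0279, 0.0211, -0.02], [-0.0279, 0.0211, -0.02], [0, 0, 0], [0, 0, 0], [0, 0, 0]], "delta_rot": [[0, 0, -3.2], [0, 0, -3.2], [0, 0, -3.2], [0, 0, -3.2], [0, 0, -3.2], [0, 0, -3.2], [0, 0, -3.2], [0, 0, -3.2], [0, 0, 0], [0, 0, 0], [0, 0, 0]]}}

```text
clock: 11.0
position: [0.4455, 0.3301, 0.2086]
ee_rot: [-0.001, 0.986, -0.169, 0.001]
contact_force: [0.1, -0.0, 0.4]
width: 0.0853
gripper_force: 0.0
```

```bash
cat >> h.py <<'E'
def wcloud(w):
    D=w['depth'];T=np.linalg.inv(w['camera_from_world']);K=w['K'];h,wd=D.shape
    u,v=np.meshgrid(np.arange(wd),np.arange(h));x=(u-K[0,2])/K[0,0];y=(v-K[1,2])/K[1,1];r=np.hypot(x,y)+1e-9
    t=np.tan(np.minimum(r,1.4))/r*D;c=np.stack([t*x,-t*y,-D],-1);p=c@T[:3,:3].T+T[:3,3];p[(D==0)|(r>1.3)]=np.nan;return p
E
python3 - <<'E'
from h import *
s=readout.get_state();print(s['position'],s['ee_rot'])
w=grab('wrist','wr4');p=wcloud(w);q=p.reshape(-1,3);q=q[np.isfinite(q[:,0])]
m=(abs(q[:,0]-.442)<.04)&(abs(q[:,1]-.331)<.04)
for z0,z1 in((.175,.187),(.11,.12)):
    r=q[m&(q[:,2]>z0)&(q[:,2]<z1)]
    if len(r)>9: print(len(r),cv2.minAreaRect((r[:,:2]*1000).astype(np.float32)),np.median(r[:,2]))
d=grab('side','si4');q=cloud(d).reshape(-1,3);q=q[np.isfinite(q[:,0])]
ex=np.array([.994,.108]);h=np.array([.7051,.1665]);a=(q[:,:2]-h)@ex;b=(q[:,:2]-h)@np.array([-.108,.994])
m=(abs(b)<.1)&(a>-.15)&(a<.02)&(q[:,2]>.11)&(q[:,2]<.2);k=np.polyfit(q[m,2],a[m],1);print(m.sum(),90+np.degrees(np.arctan(k[0])))
E
```

```text
[0.44550507 0.33014124 0.20864165] [-5.01142466e-04  9.85690150e-01 -1.68561885e-01  1.25246720e-03]
843 ((443.7282409667969, 330.6824951171875), (21.786046981811523, 22.238719940185547), 68.20388793945312) 0.1805362185148975
2284 ((452.6777648925781, 327.7490539550781), (54.333805084228516, 78.54136657714844), 71.4098129272461) 0.11486943869825869
140 73.13059267276273
```

View pics/wr4.png

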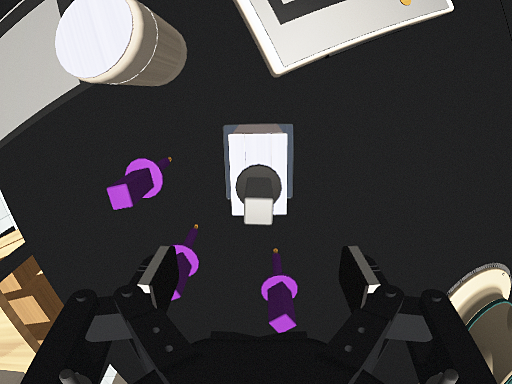

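The wrist view shows the black handle at (258,205) in the white fork, with the purple ones at (140,180), (185,260) and (280,290). The stud is visible at (405,2). I descend and grip.

Request:
{"api": "send_rows", "payload": {"xyz": [[-0.0018, 0.0006, -0.02], [0, 0, -0.03], [0, 0, -0.03], [0, 0, -0.02], [0, 0, -0.0176], [0, 0, 0]], "delta_rot": [[0, 0, -2], [0, 0, 0], [0, 0, 0], [0, 0, 0], [0, 0, 0], [0, 0, 0]]}}

```text
clock: 11.7
position: [0.4416, 0.3293, 0.0878]
ee_rot: [0.002, 0.982, -0.186, -0.002]
contact_force: [-0.0, 0.3, -0.7]
width: 0.0852
gripper_force: 0.0
```

Request:
{"api": "send_rows", "payload": {"xyz": [[0, 0, 0], [0, 0, 0], [0, 0, 0], [0, 0, 0], [0, 0, 0], [0, 0, 0], [0, 0, 0], [0, 0, 0], [0, 0, 0]], "delta_rot": [[0, 0, 0], [0, 0, 0], [0, 0, 0], [0, 0, 0], [0, 0, 0], [0, 0, 0], [0, 0, 0], [0, 0, 0], [0, 0, 0]], "gripper": 0.01, "force": 50}}

```text
clock: 12.6
position: [0.4427, 0.331, 0.0907]
ee_rot: [-0.0, 0.983, -0.186, 0.001]
contact_force: [-0.6, -0.1, 5.9]
width: 0.0214
gripper_force: 49.9
```

```bash
python3 - <<'E'
from h import *
w=grab('wrist','wr5');cv2.imwrite('pics/c5.png',cv2.resize(w['color'][90:340,100:420,::-1],(640,500)))
s=readout.get_state();print(s['position'],s['width'],s['gripper_force'],s['contact_force'])
E
```

```text
[0.44263692 0.33104928 0.09069133] 0.021517670432951382 49.850932359695435 [ 0.44750988 -0.42491358  5.13491357]
```

View pics/c5.png

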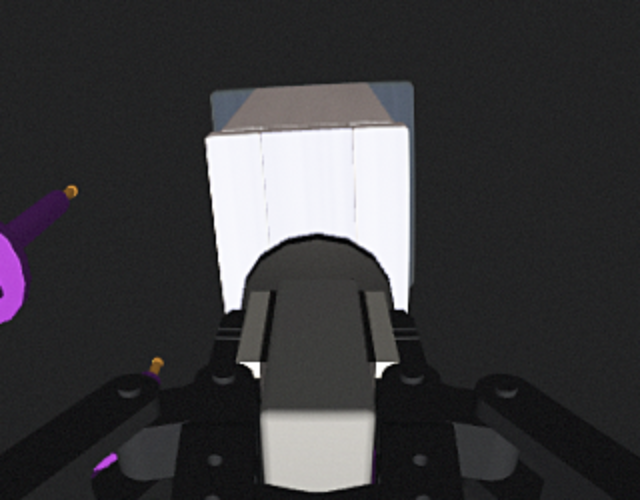

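The handle is gripped: width 21.5 mm, force 50 N. I lift out of the fork and go above the zero stud.

Request:
{"api": "send_rows", "payload": {"xyz": [[0, 0, 0.01], [0, 0, 0.02], [0, 0, 0.03], [0, 0, 0.03], [0, 0, 0.03], [0, 0, 0.01], [0, 0, 0]], "delta_rot": [[0, 0, 0], [0, 0, 0], [0, 0, 0], [0, 0, 0], [0, 0, 0], [0, 0, 0], [0, 0, 0]]}}

```text
clock: 13.35
position: [0.4427, 0.3311, 0.221]
ee_rot: [-0.001, 0.983, -0.186, 0.001]
contact_force: [-0.6, -0.8, -2.1]
width: 0.0215
gripper_force: 49.2
```

Request:
{"api": "send_rows", "payload": {"xyz": [[0.018, -0.029, 0], [0.018, -0.029, 0], [0.018, -0.029, 0], [0.018, -0.029, 0], [0.018, -0.029, 0], [0.018, -0.029, 0], [0.018, -0.029, 0], [0.018, -0.029, 0], [0, 0, 0], [0, 0, 0], [0, 0, 0]], "delta_rot": [[0, 0, 3.4], [0, 0, 3.4], [0, 0, 3.4], [0, 0, 3.4], [0, 0, 3.4], [0, 0, 3.4], [0, 0, 3.4], [0, 0, 3.4], [0, 0, 0], [0, 0, 0], [0, 0, 0]]}}

```text
clock: 14.45
position: [0.5849, 0.0994, 0.2184]
ee_rot: [-0.0, 0.999, 0.051, -0.002]
contact_force: [-0.3, -0.7, -0.7]
width: 0.0218
gripper_force: 49.4
```

```bash
python3 - <<'E'
from h import *
s=readout.get_state();p=s['position'];print(p,s['ee_rot'],s['width'],s['contact_force'])
w=grab('wrist','wr6');a=grab('scene','sc6');b=grab('side','si6')
t=p-[0,0,.0707];Z=(.5868,.0983,.062)
print('tip',[np.round(f(d,t),1) for f,d in((proj,a),(proj,b),(wproj,w))]);print('stud',[np.round(f(d,Z),1) for f,d in((proj,a),(proj,b),(wproj,w))])
hsv=cv2.cvtColor(w['color'],cv2.COLOR_RGB2HSV);br=cv2.inRange(hsv,(8,90,90),(28,255,255))
n,l,st,ce=cv2.connectedComponentsWithStats(br)
for k in range(1,n):
    if st[k,4]>6: print(np.round(ce[k],1),st[k,4],np.round(wray(w,*ce[k],.062),4))
def cr(d,u,v,r): u,v=int(u),int(v);return cv2.resize(d['color'][v-r:v+r,u-r:u+r,::-1],(260,260),interpolation=cv2.INTER_CUBIC)
cv2.imwrite('pics/c6.png',np.hstack([cr(a,*proj(a,t),45),cr(b,*proj(b,t),45),cr(w,*wproj(w,Z),90)]))
E
```

```text
[0.5848946  0.09936269 0.21838297] [-2.85547012e-04  9.98718508e-01  5.05841405e-02 -1.58287366e-03] 0.02184018039150487 [-0.25477804 -0.74686721 -0.6626454 ]
tip [array([284.2, 176.6]), array([220. , 191.8]), array([258.2, 190.3])]
stud [array([283. , 194.3]), array([221.3, 209.5]), array([259.4, 165.6])]
[453.3  74.3] 267 [ 0.7368 -0.1344  0.062 ]
[260.  164.1] 139 [0.5886 0.0978 0.062 ]
[258.2 189.8] 20 [0.5575 0.0966 0.062 ]
[ 48.9 199.3] 15 [0.5132 0.3955 0.062 ]
[459.9 200.6] 49 [ 0.5709 -0.1895  0.062 ]
[507.2 217.3] 35 [ 0.5526 -0.3118  0.062 ]
[439.4 252.4] 48 [ 0.4875 -0.1823  0.062 ]
[477.4 269.8] 34 [ 0.4545 -0.2851  0.062 ]
[105.8 295.2] 14 [0.3604 0.3175 0.062 ]
```

View pics/c6.png

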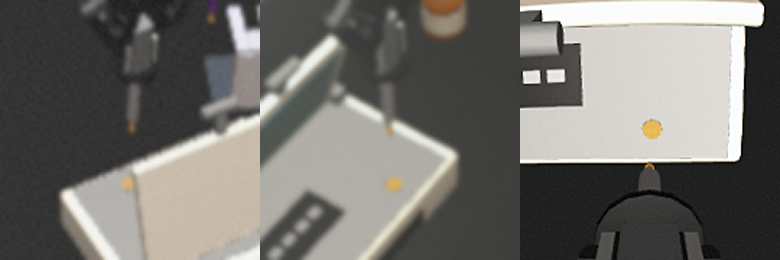

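The tip prediction (258.2,190.3) matches the view (258.2,189.8), so tip = TCP − 70.7 mm. The stud is at (0.588, 0.098). Next is the press.

Request:
{"api": "send_rows", "payload": {"xyz": [[0.003, -0.0015, -0.02], [0, 0, -0.025], [0, 0, -0.02], [0, 0, -0.012], [0, 0, -0.006], [0, 0, -0.004], [0, 0, -0.003], [0, 0, -0.002], [0, 0, 0], [0, 0, 0], [0, 0, 0], [0, 0, 0]], "delta_rot": [[0, 0, 0], [0, 0, 0], [0, 0, 0], [0, 0, 0], [0, 0, 0], [0, 0, 0], [0, 0, 0], [0, 0, 0], [0, 0, 0], [0, 0, 0], [0, 0, 0], [0, 0, 0]]}}

```text
clock: 15.8
position: [0.5895, 0.0974, 0.1283]
ee_rot: [-0.0, 0.999, 0.051, 0.001]
contact_force: [-0.3, 0.8, 1.3]
width: 0.0216
gripper_force: 49.7
```

```bash
python3 - <<'E'
from h import *
s=readout.get_state();print(s['position'],s['ee_rot'],s['contact_force'])
w=grab('wrist','wr7');cv2.imwrite('pics/c7.png',cv2.resize(w['color'][120:260,190:330,::-1],(500,500)))
print(wproj(w,(.588,.098,.062)))
E
```

```text
[0.58950328 0.09739594 0.12825186] [-9.43393854e-05  9.98723425e-01  5.05099890e-02  5.02684248e-04] [-0.28569557  0.8176064   1.28504434]
(np.float64(257.20672945181286), np.float64(193.7997642002642))
```

View pics/c7.png

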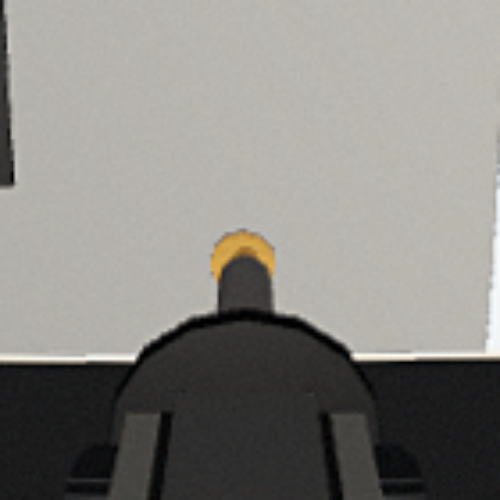

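Request:
{"api": "send_rows", "payload": {"xyz": [[0, 0, 0], [0, 0, 0], [0, 0, 0], [0, 0, 0.01], [0, 0, 0.03], [0, 0, 0.03]], "delta_rot": [[0, 0, 0], [0, 0, 0], [0, 0, 0], [0, 0, 0], [0, 0, 0], [0, 0, 0]]}}

```text
clock: 16.45
position: [0.5882, 0.0967, 0.198]
ee_rot: [0.0, 0.999, 0.051, -0.002]
contact_force: [1.9, 0.3, -2.4]
width: 0.0213
gripper_force: 49.4
```

Request:
{"api": "send_rows", "payload": {"xyz": [[-0.0038, -0.04, 0], [-0.0038, -0.04, 0], [-0.0038, -0.04, 0], [-0.0038, -0.04, 0], [-0.0038, -0.04, 0], [-0.0038, -0.04, 0], [-0.0038, -0.04, 0], [-0.0038, -0.04, 0], [0, 0, 0], [0, 0, 0], [0, 0, 0]], "delta_rot": [[0, 0, 0], [0, 0, 0], [0, 0, 0], [0, 0, 0], [0, 0, 0], [0, 0, 0], [0, 0, 0], [0, 0, 0], [0, 0, 0], [0, 0, 0], [0, 0, 0]]}}

```text
clock: 17.55
position: [0.5585, -0.2219, 0.1979]
ee_rot: [-0.0, 0.999, 0.051, -0.0]
contact_force: [-0.1, 1.0, -1.4]
width: 0.0212
gripper_force: 49.7
```

```bash
cat > studs.py <<'E'
from h import *
import sys
s=readout.get_state();p=s['position'];print('tcp',p,s['contact_force'],s['clock'])
w=grab('wrist',sys.argv[1]);hsv=cv2.cvtColor(w['color'],cv2.COLOR_RGB2HSV);br=cv2.inRange(hsv,(8,90,90),(28,255,255))
n,l,st,ce=cv2.connectedComponentsWithStats(br);P=wcloud(w)
print('tip pred',np.round(wproj(w,p-[0,0,.0707]),1))
for k in range(1,n):
    if st[k,4]>12:
        z=np.nanmedian(P[l==k],0)[2]; h=min((.024,.036,.048,.060,.072,.062),key=lambda q:abs(q-z))
        X=wray(w,*ce[k],h);print(np.round(ce[k],1),st[k,4],'z',round(float(z),4),'h',h,np.round(X,4),'go',np.round(X[:2]-p[:2],4))
E
python3 studs.py wr8
```

```text
tcp [ 0.55850993 -0.2219027   0.19787686] [-0.1044765   0.95617006 -1.44761722] 17.55
tip pred [258.2 190.5]
[217.   14.6] 298 z 0.0582 h 0.06 [ 0.7246 -0.1616  0.06  ] go [0.1661 0.0603]
[430.   51.2] 1019 z 0.0038 h 0.024 [ 0.7357 -0.4263  0.024 ] go [ 0.1772 -0.2044]
[438.  112.8] 119 z 0.0038 h 0.024 [ 0.6571 -0.4509  0.024 ] go [ 0.0986 -0.229 ]
[457.5 126. ] 197 z 0.0038 h 0.024 [ 0.6462 -0.4887  0.024 ] go [ 0.0877 -0.2668]
[ 22.2 131.3] 70 z 0.0619 h 0.062 [0.5884 0.0974 0.062 ] go [0.0299 0.3193]
[260.2 163. ] 115 z 0.0236 h 0.024 [ 0.5601 -0.224   0.024 ] go [ 0.0015 -0.0021]
[348. 187.] 105 z 0.0478 h 0.048 [ 0.548 -0.33   0.048] go [-0.0105 -0.1081]
[258.1 189.8] 21 z 0.1325 h 0.072 [ 0.5414 -0.2234  0.072 ] go [-0.0172 -0.0015]
```

View pics/wr8.png

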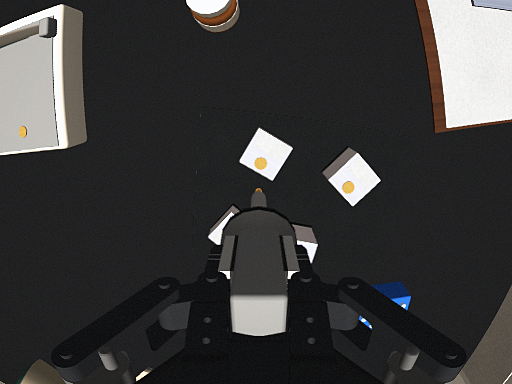

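The view shows the module 1 stud at (260,163) straight ahead of the tip at (258,190), and the module 3 stud at (348,187). Pressing module 1.

Request:
{"api": "send_rows", "payload": {"xyz": [[0.0015, -0.002, -0.03], [0, 0, -0.03], [0, 0, -0.025], [0, 0, -0.01], [0, 0, -0.004], [0, 0, -0.004], [0, 0, -0.003], [0, 0, -0.002], [0, 0, 0], [0, 0, 0], [0, 0, 0], [0, 0, 0]], "delta_rot": [[0, 0, 0], [0, 0, 0], [0, 0, 0], [0, 0, 0], [0, 0, 0], [0, 0, 0], [0, 0, 0], [0, 0, 0], [0, 0, 0], [0, 0, 0], [0, 0, 0], [0, 0, 0]]}}

```text
clock: 18.8
position: [0.5608, -0.2251, 0.0903]
ee_rot: [0.0, 0.999, 0.05, 0.001]
contact_force: [0.9, 0.6, 1.4]
width: 0.0213
gripper_force: 50.0
```

Request:
{"api": "send_rows", "payload": {"xyz": [[0, 0, 0], [0, 0, 0], [0, 0, 0]], "delta_rot": [[0, 0, 0], [0, 0, 0], [0, 0, 0]]}}

```text
clock: 19.1
position: [0.5605, -0.225, 0.0899]
ee_rot: [0.0, 0.999, 0.051, 0.0]
contact_force: [1.7, -0.4, 0.4]
width: 0.0214
gripper_force: 50.1
```

```bash
python3 studs.py wr9 | head -3; python3 - <<'E'
from h import *
w=load('wr9');cv2.imwrite('pics/c9.png',cv2.resize(w['color'][130:250,200:320,::-1],(400,400)))
E
```

```text
tcp [ 0.56051973 -0.22503933  0.08994399] [ 1.67456824 -0.37446875  0.36966741] 19.1
tip pred [258.1 190.6]
[481.2  72.8] 1785 z 0.0038 h 0.024 [ 0.7051 -0.4301  0.024 ] go [ 0.1446 -0.2051]
```

View pics/c9.png

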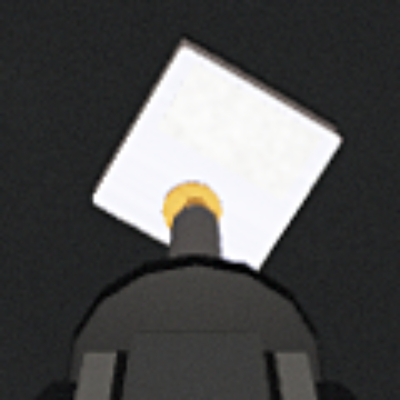

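Module 1 is being pressed on its stud. On to module 2.

Request:
{"api": "send_rows", "payload": {"xyz": [[0, 0, 0.01], [0, 0, 0.03], [0, 0, 0.03], [0, 0, 0.03], [-0.022, 0.005, 0], [-0.022, 0.005, 0], [-0.022, 0.005, 0], [-0.0215, 0.005, 0], [0, 0, 0], [0, 0, 0], [0, 0, 0]], "delta_rot": [[0, 0, 0], [0, 0, 0], [0, 0, 0], [0, 0, 0], [0, 0, 0], [0, 0, 0], [0, 0, 0], [0, 0, 0], [0, 0, 0], [0, 0, 0], [0, 0, 0]]}}

```text
clock: 20.25
position: [0.4734, -0.2051, 0.19]
ee_rot: [0.0, 0.999, 0.051, 0.0]
contact_force: [-0.5, -0.5, -1.6]
width: 0.0218
gripper_force: 49.7
```

```bash
python3 studs.py wr10
```

```text
tcp [ 0.47336089 -0.20510766  0.18999844] [-0.48963985 -0.46546612 -1.64894467] 20.25
tip pred [258.1 190.6]
[450.7  23. ] 441 z 0.0038 h 0.024 [ 0.6981 -0.436   0.024 ] go [ 0.2248 -0.2309]
[466.4  67.3] 286 z 0.0039 h 0.024 [ 0.6441 -0.4685  0.024 ] go [ 0.1708 -0.2634]
[27.1 66.7] 79 z 0.0622 h 0.062 [0.5884 0.0972 0.062 ] go [0.115  0.3023]
[282.4  94.3] 134 z 0.0239 h 0.024 [ 0.5598 -0.2241  0.024 ] go [ 0.0864 -0.019 ]
[375.5 119. ] 126 z 0.0477 h 0.048 [ 0.5476 -0.3299  0.048 ] go [ 0.0743 -0.1248]
[258.8 168. ] 129 z 0.0357 h 0.036 [ 0.4735 -0.2059  0.036 ] go [ 0.0002 -0.0008]
[258.2 190.1] 18 z 0.1262 h 0.072 [ 0.4586 -0.2067  0.072 ] go [-0.0147 -0.0016]
[330.6 198.8] 126 z 0.0597 h 0.06 [ 0.4527 -0.2887  0.06  ] go [-0.0207 -0.0836]
```

Request:
{"api": "send_rows", "payload": {"xyz": [[0, -0.001, -0.03], [0, 0, -0.03], [0, 0, -0.015], [0, 0, -0.004], [0, 0, -0.004], [0, 0, -0.003], [0, 0, -0.0015], [0, 0, 0], [0, 0, 0], [0, 0, 0], [0, 0, 0], [0, 0, 0]], "delta_rot": [[0, 0, 0], [0, 0, 0], [0, 0, 0], [0, 0, 0], [0, 0, 0], [0, 0, 0], [0, 0, 0], [0, 0, 0], [0, 0, 0], [0, 0, 0], [0, 0, 0], [0, 0, 0]]}}

```text
clock: 21.5
position: [0.4733, -0.2061, 0.1027]
ee_rot: [0.0, 0.999, 0.051, 0.001]
contact_force: [1.2, 0.3, 0.1]
width: 0.0214
gripper_force: 50.0
```

Request:
{"api": "send_rows", "payload": {"xyz": [[0, 0, 0], [0, 0, 0], [0, 0, 0]], "delta_rot": [[0, 0, 0], [0, 0, 0], [0, 0, 0]]}}

```text
clock: 21.8
position: [0.473, -0.2059, 0.1024]
ee_rot: [0.0, 0.999, 0.051, 0.0]
contact_force: [1.0, -1.8, 1.3]
width: 0.0213
gripper_force: 50.1
```

Request:
{"api": "send_rows", "payload": {"xyz": [[0, 0, 0.01], [0, 0, 0.03], [0, 0, 0.03], [0, 0, 0.02], [0.019, -0.031, 0], [0.019, -0.031, 0], [0.018, -0.031, 0], [0.018, -0.031, 0], [0, 0, 0], [0, 0, 0], [0, 0, 0]], "delta_rot": [[0, 0, 0], [0, 0, 0], [0, 0, 0], [0, 0, 0], [0, 0, 0], [0, 0, 0], [0, 0, 0], [0, 0, 0], [0, 0, 0], [0, 0, 0], [0, 0, 0]]}}

```text
clock: 22.9
position: [0.5457, -0.3285, 0.1921]
ee_rot: [-0.001, 0.999, 0.051, -0.001]
contact_force: [-0.5, 0.8, -0.9]
width: 0.0214
gripper_force: 49.8
```

```bash
python3 studs.py wr11
```

```text
tcp [ 0.54573555 -0.32850937  0.19207218] [-0.45119354  0.77382155 -0.94943891] 22.9
tip pred [258.2 190.4]
[123.6   7. ] 185 z 0.0581 h 0.06 [ 0.7214 -0.1622  0.06  ] go [0.1756 0.1663]
[364.3  29.2] 770 z 0.0039 h 0.024 [ 0.7261 -0.4358  0.024 ] go [ 0.1804 -0.1073]
[371.9  68.6] 203 z 0.0039 h 0.024 [ 0.6792 -0.4503  0.024 ] go [ 0.1335 -0.1218]
[375.   88.4] 164 z 0.0038 h 0.024 [ 0.6561 -0.4573  0.024 ] go [ 0.1103 -0.1288]
[417.9 101.2] 367 z 0.0038 h 0.024 [ 0.6521 -0.5193  0.024 ] go [ 0.1064 -0.1908]
[173.9 145.8] 111 z 0.0239 h 0.024 [ 0.56   -0.2247  0.024 ] go [0.0143 0.1038]
[260.3 168.2] 135 z 0.0476 h 0.048 [ 0.548  -0.3304  0.048 ] go [ 0.0022 -0.0019]
[258.1 189.8] 21 z 0.127 h 0.072 [ 0.5303 -0.3298  0.072 ] go [-0.0154 -0.0013]
[156.4 214. ] 93 z 0.0357 h 0.036 [ 0.4737 -0.2062  0.036 ] go [-0.072   0.1223]
[215.8 242.6] 45 z 0.06 h 0.06 [ 0.4561 -0.2871  0.06  ] go [-0.0896  0.0414]
```

Request:
{"api": "send_rows", "payload": {"xyz": [[0.002, -0.0015, -0.03], [0, 0, -0.025], [0, 0, -0.01], [0, 0, -0.004], [0, 0, -0.004], [0, 0, -0.003], [0, 0, -0.0015], [0, 0, 0], [0, 0, 0], [0, 0, 0], [0, 0, 0], [0, 0, 0]], "delta_rot": [[0, 0, 0], [0, 0, 0], [0, 0, 0], [0, 0, 0], [0, 0, 0], [0, 0, 0], [0, 0, 0], [0, 0, 0], [0, 0, 0], [0, 0, 0], [0, 0, 0], [0, 0, 0]]}}

```text
clock: 24.15
position: [0.5492, -0.3315, 0.1151]
ee_rot: [0.0, 0.999, 0.051, 0.0]
contact_force: [0.6, -0.2, -0.4]
width: 0.0213
gripper_force: 50.0
```

Request:
{"api": "send_rows", "payload": {"xyz": [[0, 0, 0], [0, 0, 0], [0, 0, 0]], "delta_rot": [[0, 0, 0], [0, 0, 0], [0, 0, 0]]}}

```text
clock: 24.45
position: [0.5489, -0.3314, 0.1149]
ee_rot: [0.0, 0.999, 0.051, 0.0]
contact_force: [1.3, -0.8, 0.4]
width: 0.0217
gripper_force: 50.1
```

Request:
{"api": "send_rows", "payload": {"xyz": [[0, 0, 0.01], [0, 0, 0.03], [0, 0, 0.03], [0, 0, 0.01], [-0.0235, 0.0105, 0], [-0.0235, 0.0105, 0], [-0.0235, 0.0105, 0], [-0.0235, 0.0105, 0], [0, 0, 0], [0, 0, 0], [0, 0, 0]], "delta_rot": [[0, 0, 0], [0, 0, 0], [0, 0, 0], [0, 0, 0], [0, 0, 0], [0, 0, 0], [0, 0, 0], [0, 0, 0], [0, 0, 0], [0, 0, 0], [0, 0, 0]]}}

```text
clock: 25.55
position: [0.4552, -0.2896, 0.1946]
ee_rot: [0.0, 0.999, 0.051, 0.0]
contact_force: [0.3, 0.2, -1.5]
width: 0.0213
gripper_force: 49.8
```

```bash
python3 studs.py wr12
```

```text
tcp [ 0.45523449 -0.28957425  0.1946404 ] [ 0.340031    0.24263208 -1.50760024] 25.55
tip pred [258.1 190.6]
[402.4  10.1] 191 z 0.0038 h 0.024 [ 0.6761 -0.4474  0.024 ] go [ 0.2209 -0.1579]
[429.7  40.5] 436 z 0.0038 h 0.024 [ 0.6462 -0.4907  0.024 ] go [ 0.191  -0.2012]
[211.   72.6] 127 z 0.0238 h 0.024 [ 0.5596 -0.2245  0.024 ] go [0.1044 0.0651]
[304.4  91.3] 148 z 0.0478 h 0.048 [ 0.5476 -0.3303  0.048 ] go [ 0.0923 -0.0408]
[188.3 145.4] 124 z 0.0359 h 0.036 [ 0.4734 -0.2062  0.036 ] go [0.0182 0.0833]
[257.3 174.7] 137 z 0.0598 h 0.06 [ 0.4525 -0.2889  0.06  ] go [-0.0028  0.0007]
[258.1 189.9] 14 z 0.1302 h 0.072 [ 0.4391 -0.2912  0.072 ] go [-0.0161 -0.0017]
```

Request:
{"api": "send_rows", "payload": {"xyz": [[-0.0028, 0.0005, -0.03], [0, 0, -0.02], [0, 0, -0.006], [0, 0, -0.004], [0, 0, -0.004], [0, 0, -0.003], [0, 0, -0.001], [0, 0, 0], [0, 0, 0], [0, 0, 0], [0, 0, 0], [0, 0, 0]], "delta_rot": [[0, 0, 0], [0, 0, 0], [0, 0, 0], [0, 0, 0], [0, 0, 0], [0, 0, 0], [0, 0, 0], [0, 0, 0], [0, 0, 0], [0, 0, 0], [0, 0, 0], [0, 0, 0]]}}

```text
clock: 26.8
position: [0.4522, -0.289, 0.1271]
ee_rot: [0.0, 0.999, 0.051, 0.0]
contact_force: [0.3, -0.4, 0.0]
width: 0.0215
gripper_force: 50.1
```

Request:
{"api": "send_rows", "payload": {"xyz": [[0, 0, 0], [0, 0, 0], [0, 0, 0]], "delta_rot": [[0, 0, 0], [0, 0, 0], [0, 0, 0]]}}

```text
clock: 27.1
position: [0.452, -0.2888, 0.1269]
ee_rot: [0.0, 0.999, 0.051, 0.0]
contact_force: [0.3, -1.0, 0.3]
width: 0.0219
gripper_force: 50.1
```

```bash
python3 studs.py wr13|grep -v 0.0038; python3 - <<'E'
from h import *
w=load('wr13');cv2.imwrite('pics/c13.png',cv2.resize(w['color'][130:250,200:320,::-1],(400,400)))
E
```

```text
tcp [ 0.45203099 -0.28883349  0.12686628] [ 0.27087183 -1.00764835  0.32976138] 27.1
tip pred [258.1 190.5]
[430.8   2. ] 63 z 0.004 h 0.024 [ 0.6661 -0.4484  0.024 ] go [ 0.2141 -0.1595]
[433.7  17.4] 164 z 0.0039 h 0.024 [ 0.6491 -0.4528  0.024 ] go [ 0.1971 -0.1639]
[458.5  36.6] 289 z 0.0037 h 0.024 [ 0.6377 -0.4875  0.024 ] go [ 0.1857 -0.1987]
[201.1  63.9] 194 z 0.024 h 0.024 [ 0.5595 -0.2247  0.024 ] go [0.1075 0.0642]
[317.8  86.6] 235 z 0.0479 h 0.048 [ 0.5475 -0.3304  0.048 ] go [ 0.0955 -0.0416]
[173.2 153.9] 188 z 0.0359 h 0.036 [ 0.4735 -0.2064  0.036 ] go [0.0215 0.0825]
[258.2 188.9] 141 z 0.0598 h 0.06 [ 0.4548 -0.2887  0.06  ] go [0.0028 0.0002]
```

View pics/c13.png

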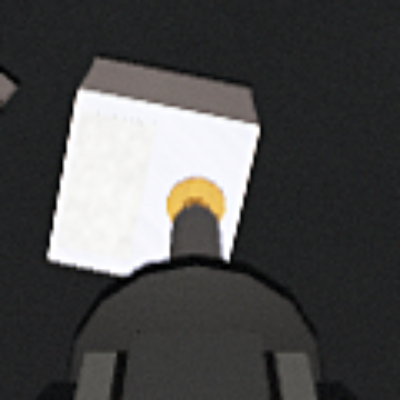

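All four modules are pressed. Now I return the probe.

Request:
{"api": "send_rows", "payload": {"xyz": [[0, 0, 0.01], [0, 0, 0.03], [0, 0, 0.04], [0, 0, 0.03], [-0.0006, 0.0388, 0], [-0.0006, 0.0388, 0], [-0.0006, 0.0388, 0], [-0.0006, 0.0388, 0], [-0.0006, 0.0388, 0], [-0.0006, 0.0388, 0], [-0.0006, 0.0388, 0], [-0.0006, 0.0388, 0]], "delta_rot": [[0, 0, 0], [0, 0, 0], [0, 0, 0], [0, 0, 0], [0, 0, -1.7], [0, 0, -1.7], [0, 0, -1.7], [0, 0, -1.7], [0, 0, -1.7], [0, 0, -1.7], [0, 0, -1.7], [0, 0, -1.7]]}}

```text
clock: 28.35
position: [0.4459, 0.0233, 0.2371]
ee_rot: [0.0, 0.998, -0.069, -0.001]
contact_force: [0.6, -0.4, -1.0]
width: 0.0213
gripper_force: 49.9
```

Request:
{"api": "send_rows", "payload": {"xyz": [[-0.0006, 0.0388, 0], [-0.0006, 0.0388, 0], [-0.0006, 0.0388, 0], [-0.0006, 0.0388, 0], [-0.0006, 0.0388, 0], [-0.0006, 0.0388, 0], [-0.0006, 0.0388, 0], [-0.0006, 0.0388, 0], [0, 0, 0], [0, 0, 0], [0, 0, 0], [0, 0, 0]], "delta_rot": [[0, 0, -1.7], [0, 0, -1.7], [0, 0, -1.7], [0, 0, -1.7], [0, 0, -1.7], [0, 0, -1.7], [0, 0, -1.7], [0, 0, -1.7], [0, 0, 0], [0, 0, 0], [0, 0, 0], [0, 0, 0]]}}

```text
clock: 29.55
position: [0.4422, 0.3307, 0.237]
ee_rot: [0.0, 0.982, -0.186, -0.0]
contact_force: [-0.1, -0.6, -1.5]
width: 0.0213
gripper_force: 50.1
```

```bash
python3 - <<'E'
from h import *
s=readout.get_state();print(s['position'],s['ee_rot'],s['width'])
w=grab('wrist','wr14');q=wcloud(w).reshape(-1,3);q=q[np.isfinite(q[:,0])]
m=(abs(q[:,0]-.452)<.06)&(abs(q[:,1]-.328)<.06)&(q[:,2]>.111)&(q[:,2]<.119);r=q[m];print(len(r),cv2.minAreaRect((r[:,:2]*1000).astype(np.float32)))
E
```

```text
[0.44224344 0.33073921 0.23698207] [ 3.98208720e-04  9.82483273e-01 -1.86350335e-01 -1.11825355e-04] 0.021340401770661474
2945 ((453.2127990722656, 327.6109619140625), (54.52992248535156, 80.23883056640625), 72.0442123413086)
```

View pics/wr14.png

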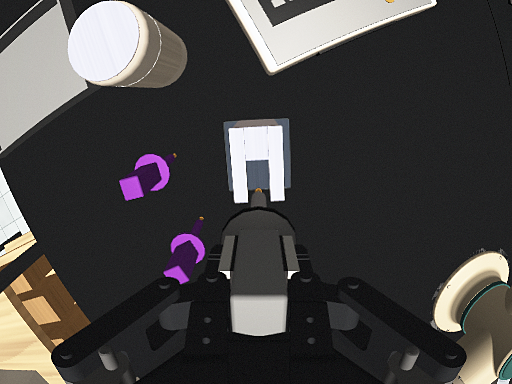

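The tip at (258,190) is lined up with the slot at (258,175). Lowering.

Request:
{"api": "send_rows", "payload": {"xyz": [[0.001, 0, -0.02], [0, 0, -0.025], [0, 0, -0.025], [0, 0, -0.025], [0, 0, -0.02], [0, 0, -0.015], [0, 0, -0.008], [0, 0, -0.004], [0, 0, -0.003], [0, 0, 0], [0, 0, 0], [0, 0, 0]], "delta_rot": [[0, 0, 0], [0, 0, 0], [0, 0, 0], [0, 0, 0], [0, 0, 0], [0, 0, 0], [0, 0, 0], [0, 0, 0], [0, 0, 0], [0, 0, 0], [0, 0, 0], [0, 0, 0]]}}

```text
clock: 30.8
position: [0.4437, 0.3323, 0.0925]
ee_rot: [-0.0, 0.983, -0.186, 0.0]
contact_force: [-0.2, 0.1, -1.8]
width: 0.0218
gripper_force: 50.1
```

Request:
{"api": "send_rows", "payload": {"xyz": [[0, 0, -0.001], [0, 0, -0.0005], [0, 0, 0], [0, 0, 0]], "delta_rot": [[0, 0, 0], [0, 0, 0], [0, 0, 0], [0, 0, 0]]}}

```text
clock: 31.2
position: [0.4435, 0.3322, 0.0907]
ee_rot: [-0.0, 0.983, -0.186, 0.0]
contact_force: [-0.8, 0.4, 2.8]
width: 0.0216
gripper_force: 50.3
```

Request:
{"api": "send_rows", "payload": {"xyz": [[0, 0, 0], [0, 0, 0], [0, 0, 0], [0, 0, 0], [0, 0, 0], [0, 0, 0], [0, 0, 0], [0, 0, 0.02], [0, 0, 0.03], [0, 0, 0.04], [0, 0, 0.04]], "delta_rot": [[0, 0, 0], [0, 0, 0], [0, 0, 0], [0, 0, 0], [0, 0, 0], [0, 0, 0], [0, 0, 0], [0, 0, 0], [0, 0, 0], [0, 0, 0], [0, 0, 0]], "gripper": 0.085}}

```text
clock: 32.3
position: [0.443, 0.3318, 0.2214]
ee_rot: [0.0, 0.983, -0.186, -0.0]
contact_force: [0.5, 0.1, -0.3]
width: 0.0852
gripper_force: 0.0
```

Request:
{"api": "send_rows", "payload": {"xyz": [[0, 0, 0.02], [0, 0, 0], [0, 0, 0], [0, 0, 0], [0, 0, 0]], "delta_rot": [[0, 0, 0], [0, 0, 0], [0, 0, 0], [0, 0, 0], [0, 0, 0]]}}

```text
clock: 32.8
position: [0.4425, 0.3316, 0.2386]
ee_rot: [0.001, 0.983, -0.186, -0.001]
contact_force: [0.3, 0.4, -0.7]
width: 0.0849
gripper_force: 0.0
```

```bash
python3 - <<'E'
from h import *
w=grab('wrist','wr15');q=wcloud(w).reshape(-1,3);q=q[np.isfinite(q[:,0])]
m=(abs(q[:,0]-.442)<.04)&(abs(q[:,1]-.331)<.04)
for z0,z1 in((.172,.19),(.111,.1185)):
    r=q[m&(q[:,2]>z0)&(q[:,2]<z1)]
    if len(r)>9: print(len(r),cv2.minAreaRect((r[:,:2]*1000).astype(np.float32)),np.median(r[:,2]))
d=grab('scene','sc15');e=grab('side','si15')
q=cloud(e).reshape(-1,3);q=q[np.isfinite(q[:,0])]
ex=np.array([.994,.108]);h=np.array([.7051,.1665]);a=(q[:,:2]-h)@ex;b=(q[:,:2]-h)@np.array([-.108,.994])
m=(abs(b)<.1)&(a>-.15)&(a<.02)&(q[:,2]>.11)&(q[:,2]<.2);k=np.polyfit(q[m,2],a[m],1);print(m.sum(),90+np.degrees(np.arctan(k[0])))
c=lambda i,y,x:cv2.resize(i['color'][y-64:y+64,x-64:x+64,::-1],(390,390),interpolation=cv2.INTER_CUBIC)
cv2.imwrite('pics/c15.png',np.hstack([c(w,200,258),c(e,280,200)]));print(readout.get_state()['contact_force'])
E
```

```text
714 ((444.337158203125, 331.6170654296875), (21.941192626953125, 22.701627731323242), 68.52057647705078) 0.18049684693982554
1830 ((452.4900817871094, 327.8397216796875), (54.59526443481445, 78.44935607910156), 71.63331604003906) 0.11486075681978786
149 72.79177494329926
[ 0.50378867 -0.41516126 -0.0234791 ]
```

View pics/c15.png

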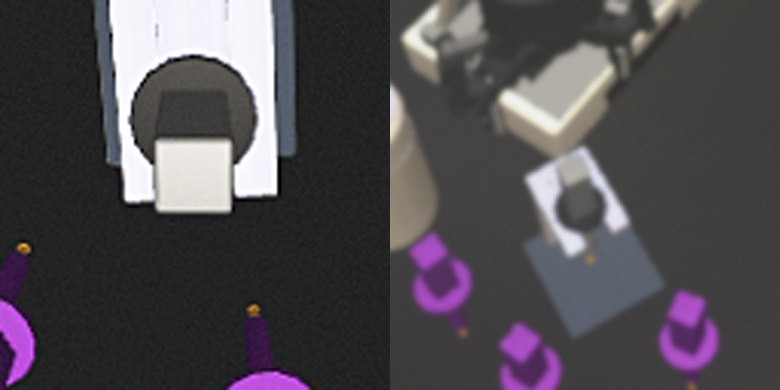

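The probe hangs upright in the fork: handle top at z = 0.1805, (0.444, 0.332), the same as at the start. The display is still at about 73° and the gripper is clear, so I hand in.

```bash
python3 -c "
from rig import order
print(order.sign_off())"
```

```text
the job is handed in; nothing more can be done
None
```

I handed the job in at about 33 s: the display is up at about 73–74°, the zero contact and modules 1–4 were touched in order (module 5 is absent), and the probe hangs upright in its fork; the sign-off gave no verdict.

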